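# Stack the drying bins over the plaster casts

## Task

Pick up the empty bin by its carry bar and stack it gently on the bin that holds the two plaster casts, turned half a turn so that the two pull tabs are at opposite ends and its lugs rest on all four ledges instead of nesting down onto the casts. Leave it sitting level with the lower bin where it was, without pressing on the casts or disturbing anything else on the bench.

Things in the scene. Friction and masses are not known exactly. Their poses are not given: they have to be found in the camera images.
- low_bin: Blue plastic stack-nest bin holding two plaster casts, loose on the bench, 0.4 to 0.65 kg, no carry bar. Origin: centre of its underside; x along its length to its tab (within 25 degrees of straight away from the robot), z up. Sloping 4 mm walls: underside 196 x 114 mm, rim 224 x 162 mm over all (tab apart), at z = 80 mm. Has the same slots, ledges and lugs as bar_bin.
- bar_bin: Empty bin, moulded like low_bin (same sizes, axes and start heading), loose on the bench left or right of it, 0.28 to 0.46 kg. It alone has a carry bar. Put on low_bin the same way round it nests, underside 38 mm above low_bin's underside; half a turn round, its lugs rest on the ledges, underside 70 mm above low_bin's, the two origins in line, about 7 mm of play each way.
- low_bin_ledge (a point): One of low_bin's four stacking ledges: floor of a shallow pocket 28 mm long, 10 mm below the rim, at x = 35, y = 75, z = 70 mm in its bin. The others: x = 35, y = -75 and x = -75, y = +-75 mm. Every ledge reaches out to 84 mm from the bin's mid-line.
- low_bin_slot (a point): Bottom of one of low_bin's four nesting slots (28 mm long, open from the rim down) at x = 75, y = 62, z = 38 mm in its bin. The others: x = 75, y = -62 and x = -35, y = +-62 mm. A bin whose lugs enter the slots nests, which is wrong here.
- bar_bin_lug (a point): Underside of one of bar_bin's four lugs (14 mm long, 10 mm high, level with the bin's underside, reaching 84 mm from the mid-line), at x = 75, y = 75, z = 0 in its bin. The others: x = 75, y = -75 and x = -35, y = +-75 mm.
- bar_mid (a point): Centre of bar_bin's rigid carry bar, 118 mm straight above the bin's origin; axes as bar_bin. The bar runs across the bin (along y), 16 mm wide (x), 14 mm high (z = 111 to 125 mm), 132 mm clear between its two posts on the long walls. Gripped by its middle the bin hangs level.
- low_bin_tab (a point): Middle of low_bin's flat pull tab (60 mm wide, out to x = 137 mm, at rim height, at the +x end only), top face, at x = 123, z = 80 mm in its bin.
- bar_bin_tab (a point): Middle of bar_bin's pull tab (as low_bin's), top face, at x = 123, z = 80 mm in its bin.
- cast_a: White plaster cast, a lying bulged stub 103 mm long (along x), 46 mm in diameter, flat sole, black pipe end; lies on low_bin's floor (4 mm thick), top 50 mm above the bin's underside. Origin: middle of its underside.
- cast_b: A second cast like cast_a, beside it in low_bin.
- collar: Black plastic pipe collar, 54 mm across, 55 mm high, standing between the bins. Origin under its centre.
- bowl: Grey mixing bowl, 130 mm across, 60 mm high, beyond the bins. Origin under its centre.
- spatula: Spatula lying on the bench at the robot's right, about 30 mm high or less.
- brush: Brush lying on the bench at the robot's left, about 30 mm high or less.
- jar: White jar, black cap, 70 mm across, 90 mm high, beyond the bins on the right. Origin under its centre.
- mallet: Hammer lying on the bench at the far right, about 40 mm high or less.
- shell: Broken flat piece of plaster, about 100 x 60 mm, under 30 mm high, beyond the bins on the left.
Mind the look-alikes: they are no part of the job. Leave any blue or red look-alike of the cast_a alone.

How it is judged:
By the outcome, as a careful person would: the job done as asked, in the order asked, and still so for the second after the job is handed in, with the robot touching nothing.
It also fails if it takes over 40 s, if anything falls off the work surface, if the arm or the gripper's body presses on something with over 40 N, if the wrist force passes 120 N, or if a joint passes its speed limit or range.

## Robot

A 6-joint arm with a two-finger parallel gripper is mounted at the origin on the work surface. World frame = base frame: x ahead of the robot, y to its left, z up, the work surface at z = 0. Lengths are in m, angles in rad, forces in N, time in s.
With the tool pointing down it reaches from about 0.2 to 0.875 m from the base axis. Payload 3.4 kg.
Tool frame: the origin (TCP) lies on the centre line of the jaws, within the pads' length; the fingertips stand 14 mm ahead of it and the grasp point (between the pads) lies 5 mm behind it; z points along the fingers, y is the line along which they close (so a half turn about z gives the same grasp; the last joint's range is limited). The gripper opens to 94 mm and grips with 3 to 60 N. Pads are 16 mm wide; open, the fingers measure 119 mm over their backs; the gripper's body (75 mm by 177 mm) begins 78 mm behind the grasp point.
Start: joints at [-1.234, 0.276, 1.505, -0, 1.361, -0.121], TCP at [0.254, -0.516, 0.219] pointing down, gripper open.
Joint ranges: [-2.89, 2.89], [-0.75, 2.08], [0.22, 2.7], [-1.18, 4.32], [0.11, 2.71], [-2.7, 2.7]. Speed limits (rad/s): [2.57, 2.57, 3.14, 3.14, 3.14, 3.14].

## Interface

Orientations are given as a 3x3 rotation matrix whose columns are the frame's x, y, z axes.
In Python, from rig import robot gives the robot as it stands. The module is installed in compiled form; this text tells all that it offers.
- The arm moves only by the tool apply_moves, never from a script. Its argument "moves" is a list of rows, each a list of 6 numbers: the shift along the tool's x, y, z normalised to -1 to 1, where 1 is 0.1 m, then the turn, a rotation vector about the tool's x, y, z normalised to -1 to 1, where 1 is 60 degrees. A call has 1 to 12 rows; each row is the pose to reach, as a shift and turn from the pose commanded when the call began, along the tool's axes at that moment; what a row does not reach only later rows make up. A row lasts 1/12 s, in which the tool goes at most 41.7 mm and 7.16 degrees, less where a joint would pass 70% of its speed; a pose out of reach is approached as far as the arm can. A call with a number of a shift or a turn outside -1 to 1 is refused whole. A call with a gripper value outside its range is refused whole. "hand" is the closure in counts, from 0 (fully open) to 255 (shut), set as the call begins (left out, the last holds). The fingers move at their own pace and stop on an object; "newtons" is the grip in N (left out, the last holds). Time passes only in rows, so rows that repeat a pose let the fingers close. It gives the time, the measured TCP pose, the force, the opening and the grip force at its end, in the units of the state.
- robot.observe(): the state, without advancing time (a new reading comes with each control period).
- robot.get_image(name): name is "scene" or "top" or "wrist"; returns (picture, depth): 400x640x3 uint8, blue, green, red; 400x640 float32, m along the optical axis (not along the pixel's ray), 0 where there is no reading.
- robot.get_calibration(name): a dict with "fx", "fy", "cx", "cy" (pixels), "R" (3x3) and "t" (3): a world point X has camera coordinates R X + t. Camera axes: x right, y down, z forward; pixel columns grow to the right and rows downward; lengths in m; the calibration is good to about 2 mm. A picture is of the moment at which its call begins: read the wrist's pose just before it. get_calibration takes no time and is no camera call; for the wrist camera it gives the pose at the moment of the call.
- robot.close_job(): hands the job in; it is judged then, once.
The state is a dict: "clock": time; "qpos": joint angles; "qd": joint speeds; "effort": joint torques, N m; "eef_pos": TCP position; "tool_rot": TCP orientation; "ft_force": force on the tool from outside, world axes, zero at the start; "torque": the same for the moment, N m; "finger_gap": finger opening in m; "grip_force": force on a finger pad.
Only numpy, scipy, OpenCV 4.12 (cv2) and the standard library are available. Lean on these libraries where they do the work, as an engineer would, in place of code of your own. Each camera call takes 0.05 s, during which the arm holds its last target. There are 200 camera calls.

## Working session

There is one attempt and no reset: what is moved stays moved. The work goes in short steps, Python scripts to look and compute and a tool call to move; the robot and the scene stay as the last step left them, time stands still between calls to the robot, and variables do not carry over. Pictures are saved under pics/ and viewed, at most 10 in all, crops included, and the job is handed in when it is done.

Besides the shell and the picture viewer there is one more tool, called after "Emit:" as name([rows], argument=value, ...), one row to a line, values as JSON. apply_moves: Moves the arm, as the interface text tells. Scaled input: -1 to 1 covers 0.1 m each way for a shift and 60 degrees each way for a turn. Its arguments: {"type":"object","properties":{"moves":{"type":"array"},"hand":{"type":"number"},"newtons":{"type":"number"}},"required":["moves"]}

```bash
mkdir -p pics; cat > h.py <<'E'
import numpy as np, cv2
from rig import robot
def grab(n):
    c=robot.get_calibration(n); im,d=robot.get_image(n)
    return im,d,c
def cloud(d,c):
    v,u=np.mgrid[:d.shape[0],:d.shape[1]]
    P=np.stack([(u-c['cx'])/c['fx']*d,(v-c['cy'])/c['fy']*d,d],-1)
    W=(P-np.array(c['t']))@np.array(c['R'])
    W[d<=0]=np.nan
    return W
E
python3 - <<'E'
from h import *
for n in ['top','scene']:
    im,d,c=grab(n); cv2.imwrite(f'pics/{n}0.png',im); np.savez(f'{n}0.npz',im=im,d=d,W=cloud(d,c))
    print(n,c)
s=robot.observe(); print(s)
E
```

```text
top {'fx': 493.0617907184975, 'fy': 493.0617907184975, 'cx': 321.9375956144955, 'cy': 197.64998651756918, 'R': array([[ 0.0103379 , -0.9998458 ,  0.01419539],
       [-0.98675107, -0.0124991 , -0.16175941],
       [ 0.16191189, -0.01233506, -0.98672812]]), 't': array([-0.03720388,  0.54347935,  1.55568947])}
scene {'fx': 441.2789742940278, 'fy': 441.2789742940278, 'cx': 314.36682505527585, 'cy': 196.9550820973161, 'R': array([[ 0.6681328 ,  0.74388986,  0.01504772],
       [ 0.60132105, -0.5279514 , -0.59973354],
       [-0.43819123,  0.40975016, -0.80005828]]), 't': array([-0.35788658, -0.2903873 ,  1.58109825])}
{'clock': 0.1, 'qpos': array([-1.23398353e+00,  2.76501962e-01,  1.50601524e+00, -3.87834680e-06,
        1.36071214e+00, -1.21008935e-01]), 'qd': array([ 0.00132928, -0.00144722, -0.00350109,  0.00017682, -0.00160025,
        0.00146483]), 'effort': array([ 1.56918046e-03, -4.05457163e+01, -2.37779921e+01,  7.03421747e-02,
        2.98909983e-02, -3.69337738e-05]), 'eef_pos': array([ 0.25396965, -0.51531375,  0.21870476]), 'tool_rot': array([[ 8.97017102e-01,  4.41995501e-01, -5.44471987e-04],
       [ 4.41995794e-01, -8.97015795e-01,  1.54346867e-03],
       [ 1.93806235e-04, -1.62517212e-03, -9.99998661e-01]]), 'ft_force': array([-0.70196797, -0.44795332,  0.08479482]), 'torque': array([-0.02588934, -0.02399482,  0.00426451]), 'grip_force': 0.0, 'finger_gap': 0.09391794240088484}
```

View pics/top0.png

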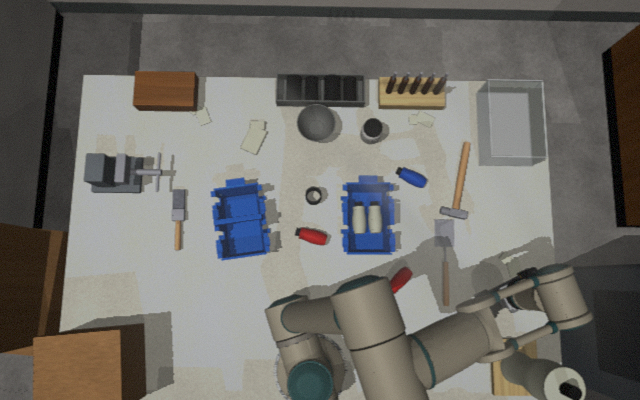

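View pics/scene0.png

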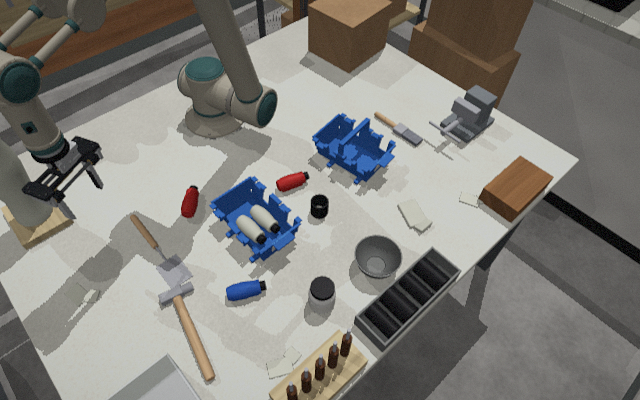

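The top view shows two blue bins. The one at (241,218) has a carry bar across it, so it is bar_bin. The one at (369,215) holds two white casts, so it is low_bin. Both tabs point up the image (+x), at (235,183) and (371,181). The red stubs (311,236) and (400,280) and the blue stub (411,177) are look-alikes, to be left alone.

```bash
python3 - <<'E'
from h import *
z=np.load('top0.npz'); im=z['im'].astype(int); W=z['W']
blue=(im[...,0]>im[...,2]+50)&(im[...,0]>im[...,1]+25)
vis=[]
for n,(u0,u1,v0,v1) in {'bar':(200,280,170,268),'low':(335,402,170,262)}.items():
    m=np.zeros(blue.shape,bool); m[v0:v1,u0:u1]=1; m&=blue
    P=W[m]; P=P[np.isfinite(P[:,0])]
    R=P[(P[:,2]>.070)&(P[:,2]<.090)]
    print(n,len(R),'rim z med',np.median(R[:,2]), R.min(0),R.max(0))
    r=cv2.minAreaRect(R[:,:2].astype(np.float32)); print('minrect',r)
    B=P[(P[:,2]>.105)&(P[:,2]<.14)]
    if len(B)>10:
        print('bar',len(B),B.mean(0),(B.min(0)+B.max(0))/2,B.min(0),B.max(0)); c=cv2.fitLine(B[:,:2].astype(np.float32),cv2.DIST_HUBER,0,.01,.01).ravel(); print('line',c,np.degrees(np.arctan2(-c[0],c[1])))
    crop=z['im'][v0-5:v1+5,u0-5:u1+5]; vis.append(cv2.resize(crop,(400,560),interpolation=cv2.INTER_CUBIC))
cv2.imwrite('pics/crop1.png',np.hstack(vis))
for n,(u,v) in dict(collar=(314,196),bowl=(316,122),jar=(372,130),red=(311,236)).items(): print(n,W[v,u])
E
```

```text
bar 736 rim z med 0.07958978052720642 [0.34131923 0.13374927 0.07002919] [0.59965444 0.32229972 0.0897722 ]
minrect ((0.4737599194049835, 0.23010213673114777), (0.253170371055603, 0.16642165184020996), 8.871453285217285)
bar 268 [0.46160914 0.22699219 0.1250415 ] [0.46240049 0.2270339  0.11968186] [0.44383227 0.15554123 0.10584873] [0.48096872 0.29852658 0.13351498]
line [ 0.15422985 -0.988035    0.46160913  0.22699219] -171.12787
low 688 rim z med 0.08001841633505347 [ 0.36128566 -0.25936541  0.07001259] [ 0.61130418 -0.09404201  0.08924822]
minrect ((0.4869132339954376, -0.17579922080039978), (0.24940641224384308, 0.16474241018295288), 0.9230649471282959)
collar [ 0.55602724 -0.00496578  0.00235303]
bowl [ 0.8118235  -0.00848416  0.00443542]
jar [ 0.76004347 -0.18985064  0.08928668]
red [0.41871452 0.00277559 0.04713211]
```

View pics/crop1.png

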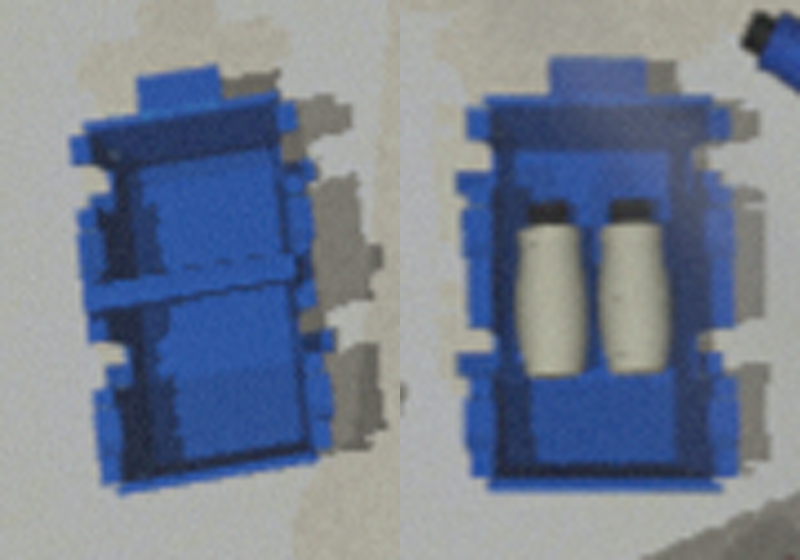

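The crop confirms it: the left bin has the carry bar and the right bin holds the two white casts. Estimates are bar_mid ≈ (0.4615, 0.2275) with heading 8.9°, and low_bin origin ≈ (0.4745, -0.176) with heading 0.9°. I'll set out and take a close look at both on the way.

Emit:
apply_moves([
  [0.3,-0.3,-0.3,0,0,-0.12],
  [0.6,-0.6,-0.5,0,0,-0.24],
  [0.86,-0.9,-0.6,0,0,-0.36],
  [0.86,-0.96,-0.6,0,0,-0.48],
  [0.86,-0.96,-0.6,0,0,-0.6],
  [0.86,-0.96,-0.6,0,0,-0.72],
  [0.86,-0.96,-0.6,0,0,-0.84],
  [0.86,-0.96,-0.6,0,0,-0.96],
  [0.86,-0.96,-0.6,0,0,-1],
  [0.86,-0.96,-0.6,0,0,-1],
], hand=0, newtons=30)

```text
clock: 0.93
eef_pos: [0.2887, -0.3914, 0.2791]
tool_rot: [[0.065, 0.998, -0.0], [0.998, -0.065, 0.001], [0.001, -0.0, -1.0]]
ft_force: [-0.3, 0.1, 0.2]
finger_gap: 0.0941
grip_force: 0.0
```

```bash
cat >> h.py <<'E'
def go(x,y,z,psi):
    "remaining shift (tool axes, units of 0.1 m) and turn (units of 60 deg) to a tool-down pose with tool x at yaw psi deg"
    from scipy.spatial.transform import Rotation as Ro
    s=robot.observe(); R=s['tool_rot']; p=np.radians(psi)
    T=np.array([[np.cos(p),np.sin(p),0],[np.sin(p),-np.cos(p),0],[0,0,-1]])
    sh=R.T@(np.array([x,y,z])-s['eef_pos'])/.1
    rv=Ro.from_matrix(R.T@T).as_rotvec()/np.radians(60)
    print('t',round(s['clock'],2),'pos',s['eef_pos'].round(4),'yaw',np.degrees(np.arctan2(R[1,0],R[0,0])).round(2),'q',s['qpos'].round(3),'f',s['ft_force'].round(2),'gap',s['finger_gap'].round(4),s['grip_force'])
    print('shift',sh.round(3),'turn',rv.round(3))
E
python3 -c "
from h import *
go(0.4615,0.2275,0.26,98.9); c=robot.get_calibration('wrist'); R=c['R'];print('cam',-R.T@c['t'],R[2])"
```

```text
Traceback (most recent call last):
  File "h.py", line 19, in go
    print('t',round(s['clock'],2),'pos',s['eef_pos'].round(4),'yaw',np.degrees(np.arctan2(R[1,0],R[0,0])).round(2),'q',s['qpos'].round(3),'f',s['ft_force'].round(2),'gap',s['finger_gap'].round(4),s['grip_force'])
                                                                                                                                                                           ^^^^^^^^^^^^^^^^^^^^^
AttributeError: 'float' object has no attribute 'round'
```

Emit:
apply_moves([
  [0.3,0.3,0,0,0,-0.1],
  [0.6,0.6,0,0,0,-0.2],
  [0.9,0.9,0,0,0,-0.21],
  [1,1,0,0,0,-0.21],
  [1,1,0,0,0,-0.21],
  [1,1,0,0,0,-0.21],
])

```text
clock: 1.43
eef_pos: [0.3953, -0.298, 0.2792]
tool_rot: [[-0.155, 0.988, -0.001], [0.988, 0.155, -0.0], [-0.0, -0.001, -1.0]]
ft_force: [-0.2, -1.0, -0.3]
finger_gap: 0.0936
grip_force: 0.0
```

```bash
sed -i "s/s\['finger_gap'\].round(4)/round(s['finger_gap'],4)/" h.py
python3 -c "
from h import *
go(0.4615,0.2275,0.28,98.9); c=robot.get_calibration('wrist'); R=c['R'];print('cam',-R.T@c['t'],R[2])"
```

```text
t 1.43 pos [ 0.3953 -0.298   0.2792] yaw 98.9 q [-7.860e-01  1.250e-01  1.555e+00 -1.000e-03  1.462e+00 -9.410e-01] f [-0.2  -1.   -0.26] gap 0.0936 0.0
shift [ 5.09   1.467 -0.01 ] turn [-0.001  0.     0.   ]
cam [ 0.38238787 -0.22269813  0.44315286] [ 0.04118499 -0.26287871 -0.96394947]
```

Emit:
apply_moves([
  [0.3,0.2,0,0,0,0],
  [0.6,0.5,0,0,0,0],
  [0.9,0.7,0,0,0,0],
  [1,0.8,0,0,0,0],
  [1,0.8,0,0,0,0],
  [1,0.8,0,0,0,0],
])

```text
clock: 1.93
eef_pos: [0.4583, -0.1884, 0.2793]
tool_rot: [[-0.153, 0.988, -0.001], [0.988, 0.153, -0.001], [-0.001, -0.001, -1.0]]
ft_force: [0.4, -0.5, -0.3]
finger_gap: 0.094
grip_force: 0.0
```

```bash
cat >> h.py <<'E'
def bin_fit(W,im,zrim,x0,y0,rad=.19,tol=.006):
    "pose of a bin from blue points at rim height: min-area rect over rim and tab (centre lies 12.5 mm toward the tab)"
    b=im.astype(int); m=(b[...,0]>b[...,2]+40)&(b[...,0]>b[...,1]+20)&(np.abs(W[...,2]-zrim)<tol)&(np.hypot(W[...,0]-x0,W[...,1]-y0)<rad)
    P=W[m]; k=cv2.minAreaRect(P[:,:2].astype(np.float32)); print(len(P),'zmed',np.median(P[:,2]).round(4),'rect',k); return P
E
python3 - <<'E'
from h import *
im,d,c=grab('wrist'); W=cloud(d,c); np.savez('w1.npz',im=im,W=W); cv2.imwrite('pics/w1.png',im)
P=bin_fit(W,im,.08,.4745,-.176)
go(0.4615,0.2275,0.28,98.9)
E
```

```text
3578 zmed 0.0787 rect ((0.4876903295516968, -0.177524134516716), (0.2515057325363159, 0.1621454507112503), 0.7079527378082275)
t 1.98 pos [ 0.4581 -0.1888  0.2794] yaw 98.75 q [-0.53   0.125  1.554 -0.002  1.462 -0.683] f [-0.54 -1.    0.06] gap 0.094 0.0
shift [ 4.11   0.667 -0.012] turn [-0.001  0.001 -0.002]
```

View pics/w1.png

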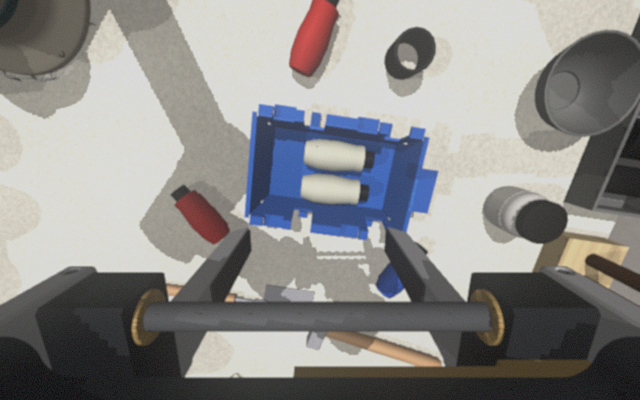

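The wrist view shows low_bin at (340,170) with its tab at right (425,190) and the two white casts. low_bin origin ≈ (0.475, -0.177), heading 0.8°, agreeing with the top view. Moving on to the bar.

Emit:
apply_moves([
  [0.3,0.06,0,0,0,0],
  [0.6,0.14,0,0,0,0],
  [1,0.22,0,0,0,0],
])

```text
clock: 2.23
eef_pos: [0.4651, -0.0879, 0.2792]
tool_rot: [[-0.147, 0.989, -0.0], [0.989, 0.147, -0.002], [-0.002, -0.0, -1.0]]
ft_force: [0.3, -0.7, 0.0]
finger_gap: 0.0943
grip_force: 0.0
```

Emit:
apply_moves([
  [0.35,0.06,0,0,0,0],
  [0.7,0.14,0,0,0,0],
  [1,0.22,0,0,0,0],
])

```text
clock: 2.48
eef_pos: [0.4711, 0.0168, 0.2796]
tool_rot: [[-0.15, 0.989, 0.0], [0.989, 0.15, -0.001], [-0.001, -0.0, -1.0]]
ft_force: [0.1, -0.4, 0.2]
finger_gap: 0.0935
grip_force: 0.0
```

Emit:
apply_moves([
  [0.35,0.06,0,0,0,0],
  [0.65,0.14,0,0,0,0],
  [0.9,0.2,0,0,0,0],
  [1,0.22,0,0,0,0],
  [1,0.22,0,0,0,0],
  [1,0.22,0,0,0,0],
])

```text
clock: 2.98
eef_pos: [0.4782, 0.1175, 0.2793]
tool_rot: [[-0.153, 0.988, -0.0], [0.988, 0.153, -0.002], [-0.002, -0.001, -1.0]]
ft_force: [0.4, 0.3, -0.3]
finger_gap: 0.0941
grip_force: 0.0
```

```bash
cat >> h.py <<'E'
def bar_fit(W,im,z0,x0,y0,rad=.1):
    b=im.astype(int); m=(b[...,0]>b[...,2]+40)&(b[...,0]>b[...,1]+20)&(W[...,2]>z0-.010)&(W[...,2]<z0+.012)&(np.hypot(W[...,0]-x0,W[...,1]-y0)<rad)
    P=W[m]; k=cv2.minAreaRect(P[:,:2].astype(np.float32)); print('bar',len(P),P.mean(0).round(4),'ztop',np.percentile(P[:,2],70).round(4),'rect',k)
E
python3 - <<'E'
from h import *
im,d,c=grab('wrist'); W=cloud(d,c); cv2.imwrite('pics/w2.png',im)
bin_fit(W,im,.08,.4615,.2275); bar_fit(W,im,.125,.4615,.2275)
go(0.4615,0.2275,0.28,98.9)
E
```

```text
4169 zmed 0.0786 rect ((0.4728401303291321, 0.22972318530082703), (0.2516208291053772, 0.1620243787765503), 8.825701713562012)
bar 2133 [0.4613 0.2319 0.1235] ztop 0.124 rect ((0.46154531836509705, 0.22805947065353394), (0.01577691361308098, 0.1460075080394745), 9.251663208007812)
t 3.03 pos [0.4782 0.1172 0.2793] yaw 98.73 q [ 0.1    0.121  1.56  -0.002  1.461 -0.052] f [-0.9   0.92  0.21] gap 0.0939 0.0
shift [ 1.116  0.003 -0.009] turn [-0.001  0.002 -0.003]
```

View pics/w2.png

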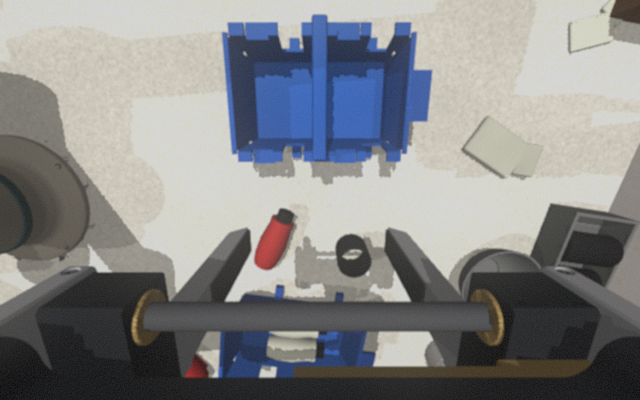

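The view shows bar_bin with its bar at (319,85) and tab at right (422,95). bar_mid ≈ (0.4614, 0.228). Next: go over it, descend and grip.

Emit:
apply_moves([
  [0.35,0,0,0,0,0],
  [0.7,0,0,0,0,0],
  [1,0,0,0,0,0],
  [1,0,0,0,0,0],
  [1,0,0.3,0,0,0],
  [1,0,0.6,0,0,0],
  [1,0,0.7,0,0,0],
  [1,0,0.7,0,0,0],
])

```text
clock: 3.7
eef_pos: [0.4612, 0.2155, 0.2069]
tool_rot: [[-0.151, 0.988, -0.006], [0.988, 0.151, -0.003], [-0.002, -0.006, -1.0]]
ft_force: [-0.2, -0.3, 0.3]
finger_gap: 0.0938
grip_force: 0.0
```

```bash
python3 -c "
from h import *
go(0.4614,0.228,0.113,98.9)"
```

```text
t 3.7 pos [0.4612 0.2155 0.2069] yaw 98.71 q [ 3.010e-01  1.880e-01  1.657e+00 -1.000e-03  1.303e+00  1.490e-01] f [-0.2  -0.33  0.29] gap 0.0938 0.0
shift [0.125 0.026 0.939] turn [-0.006  0.002 -0.003]
```

Emit:
apply_moves([
  [0.12,0.02,0.15,0,0,0],
  [0.12,0.02,0.3,0,0,0],
  [0.12,0.02,0.5,0,0,0],
  [0.12,0.02,0.7,0,0,0],
  [0.12,0.02,0.85,0,0,0],
  [0.12,0.02,0.95,0,0,0],
  [0.12,0.02,0.95,0,0,0],
  [0.12,0.02,0.95,0,0,0],
])

```text
clock: 4.37
eef_pos: [0.4638, 0.2298, 0.1153]
tool_rot: [[-0.153, 0.988, 0.001], [0.988, 0.153, 0.0], [-0.0, 0.001, -1.0]]
ft_force: [-0.3, -1.0, 0.2]
finger_gap: 0.0942
grip_force: 0.0
```

Emit:
apply_moves([
  [0,0,0,0,0,0],
  [0,0,0,0,0,0],
  [0,0,0,0,0,0],
  [0,0,0,0,0,0],
  [0,0,0,0,0,0],
  [0,0,0,0,0,0],
  [0,0,0,0,0,0],
  [0,0,0,0,0,0],
  [0,0,0,0,0,0],
  [0,0,0,0,0,0],
], hand=255, newtons=35)

```text
clock: 5.2
eef_pos: [0.4628, 0.2301, 0.1144]
tool_rot: [[-0.154, 0.988, -0.0], [0.988, 0.154, -0.0], [-0.0, -0.0, -1.0]]
ft_force: [-0.1, -0.6, -0.3]
finger_gap: 0.0307
grip_force: 0.0
```

```bash
python3 -c "
from h import *
go(0.4614,0.228,0.113,98.9)"
```

```text
t 5.2 pos [0.4628 0.2301 0.1144] yaw 98.83 q [ 0.327  0.273  1.79  -0.     1.078  0.173] f [-0.11 -0.63 -0.3 ] gap 0.0307 0.0
shift [-0.019 -0.017  0.014] turn [-0.     0.    -0.001]
```

Emit:
apply_moves([
  [0,0,0,0,0,0],
  [0,0,0,0,0,0],
  [0,0,0,0,0,0],
  [0,0,0,0,0,0],
  [0,0,0,0,0,0],
  [0,0,0,0,0,0],
])

```text
clock: 5.7
eef_pos: [0.4627, 0.2301, 0.1144]
tool_rot: [[-0.153, 0.988, -0.0], [0.988, 0.153, -0.0], [-0.0, -0.0, -1.0]]
ft_force: [-1.0, -0.2, 0.8]
finger_gap: 0.0155
grip_force: 35.0
```

Emit:
apply_moves([
  [0,0,-0.03,0,0,0],
  [0,0,-0.08,0,0,0],
  [0,0,-0.15,0,0,0],
  [0,0,-0.25,0,0,0],
  [0,0,-0.4,0,0,0],
  [0,0,-0.55,0,0,0],
  [0,0,-0.7,0,0,0],
  [0,0,-0.85,0,0,0],
  [0,0,-0.95,0,0,0],
  [0,0,-1,0,0,0],
])

```text
clock: 6.53
eef_pos: [0.4638, 0.2305, 0.2167]
tool_rot: [[-0.153, 0.988, 0.003], [0.988, 0.153, 0.001], [0.001, 0.004, -1.0]]
ft_force: [0.7, -0.4, -4.0]
finger_gap: 0.0157
grip_force: 35.0
```

```bash
python3 - <<'E'
from h import *
go(0.4614,0.228,0.260,98.9)
im,d,c=grab('wrist'); W=cloud(d,c)
s=robot.observe();p=s['eef_pos']
bin_fit(W,im,p[2]+.005-.118+.08,p[0],p[1],tol=.012); bar_fit(W,im,p[2]+.012,p[0],p[1])
E
```

```text
t 6.53 pos [0.4638 0.2305 0.2167] yaw 98.83 q [ 0.327  0.189  1.63  -0.     1.318  0.173] f [ 0.71 -0.44 -4.04] gap 0.0157 34.999051094055176
shift [-0.021 -0.026 -0.434] turn [ 0.003 -0.001 -0.001]
9486 zmed 0.181 rect ((0.4727431535720825, 0.238471120595932), (0.2528017461299896, 0.15042895078659058), 8.821626663208008)
bar 4895 [0.4601 0.246  0.2259] ztop 0.2263 rect ((0.4642324447631836, 0.2295699417591095), (0.03937849402427673, 0.14626026153564453), 17.876705169677734)
```

Emit:
apply_moves([
  [-0.04,0,-0.2,0,0,0.03],
  [-0.11,-0.01,-0.4,0,0,0.09],
  [-0.21,-0.02,-0.4,0,0,0.17],
  [-0.33,-0.04,-0.4,0,0,0.26],
  [-0.44,-0.05,-0.4,0,0,0.35],
  [-0.56,-0.07,-0.4,0,0,0.44],
  [-0.67,-0.08,-0.4,0,0,0.53],
  [-0.77,-0.09,-0.4,0,0,0.61],
  [-0.86,-0.1,-0.4,0,0,0.68],
  [-0.94,-0.11,-0.4,0,0,0.74],
  [-0.98,-0.12,-0.4,0,0,0.77],
  [-0.99,-0.12,-0.4,0,0,0.78],
])

```text
clock: 7.58
eef_pos: [0.4657, 0.1298, 0.2539]
tool_rot: [[0.616, 0.787, -0.001], [0.787, -0.616, -0.001], [-0.001, -0.001, -1.0]]
ft_force: [-0.5, 0.9, -4.3]
finger_gap: 0.0155
grip_force: 35.0
```

```bash
python3 -c "
from h import *
go(0.475,-0.179,0.255,-89.2)"
```

```text
t 7.58 pos [0.4657 0.1298 0.2539] yaw 51.95 q [ 0.128  0.119  1.625 -0.     1.4    0.792] f [-0.49  0.89 -4.33] gap 0.0155 34.999127984046936
shift [-2.374  1.977 -0.01 ] turn [1.000e-03 2.000e-03 2.352e+00]
```

Emit:
apply_moves([
  [-0.03,0.02,0,0,0,0.03],
  [-0.09,0.07,0,0,0,0.09],
  [-0.17,0.14,0,0,0,0.17],
  [-0.26,0.21,0,0,0,0.26],
  [-0.35,0.29,0,0,0,0.35],
  [-0.43,0.36,0,0,0,0.44],
  [-0.52,0.43,0,0,0,0.53],
  [-0.6,0.5,0,0,0,0.61],
  [-0.67,0.56,0,0,0,0.68],
  [-0.73,0.61,0,0,0,0.74],
  [-0.76,0.63,0,0,0,0.77],
  [-0.77,0.64,0,0,0,0.78],
])

```text
clock: 8.58
eef_pos: [0.4691, 0.0302, 0.2543]
tool_rot: [[0.996, 0.09, -0.0], [0.09, -0.996, 0.0], [-0.0, -0.0, -1.0]]
ft_force: [-0.4, 0.5, -3.7]
finger_gap: 0.0157
grip_force: 35.0
```

Emit:
apply_moves([
  [0,0.04,0,0,0,0.03],
  [-0.01,0.11,0,0,0,0.09],
  [-0.01,0.21,0,0,0,0.17],
  [-0.02,0.33,0,0,0,0.26],
  [-0.03,0.44,0,0,0,0.35],
  [-0.03,0.56,0,0,0,0.44],
  [-0.04,0.67,0,0,0,0.53],
  [-0.05,0.78,0,0,0,0.61],
  [-0.05,0.87,0,0,0,0.68],
  [-0.06,0.95,0,0,0,0.74],
  [-0.06,0.99,0,0,0,0.77],
  [-0.06,1,0,0,0,0.78],
])

```text
clock: 9.58
eef_pos: [0.4726, -0.07, 0.2544]
tool_rot: [[0.747, -0.664, 0.0], [-0.664, -0.747, -0.0], [0.0, 0.0, -1.0]]
ft_force: [0.8, 0.1, -3.1]
finger_gap: 0.0155
grip_force: 35.0
```

```bash
python3 -c "
from h import *
go(0.475,-0.179,0.255,-89.2)"
```

```text
t 9.58 pos [ 0.4726 -0.07    0.2544] yaw -41.64 q [-0.293  0.109  1.635 -0.     1.398  2.005] f [ 0.77  0.13 -3.11] gap 0.0155 34.9991512298584
shift [ 0.742  0.798 -0.006] turn [-0.    -0.     0.793]
```

Emit:
apply_moves([
  [0.03,0.03,0,0,0,0.03],
  [0.09,0.09,0,0,0,0.09],
  [0.16,0.17,0,0,0,0.17],
  [0.25,0.27,0,0,0,0.26],
  [0.33,0.36,0,0,0,0.35],
  [0.42,0.45,0,0,0,0.44],
  [0.5,0.54,0,0,0,0.53],
  [0.58,0.62,0,0,0,0.61],
  [0.65,0.7,0,0,0,0.68],
  [0.71,0.76,0,0,0,0.75],
  [0.74,0.8,0,0,0,0.78],
  [0.74,0.8,0,0,0,0.79],
])

```text
clock: 10.58
eef_pos: [0.4748, -0.1794, 0.2543]
tool_rot: [[0.017, -1.0, -0.0], [-1.0, -0.017, -0.0], [0.0, 0.0, -1.0]]
ft_force: [-1.1, -0.8, -4.0]
finger_gap: 0.0158
grip_force: 35.0
```

```bash
python3 - <<'E'
from h import *
go(0.475,-0.179,0.1844,-89.2)
for n in ('top','wrist'):
    im,d,c=grab(n); W=cloud(d,c); p=robot.observe()['eef_pos']
    print(n); bin_fit(W,im,p[2]+.0035-.118+.08,p[0],p[1],tol=.006)
    bin_fit(W,im,.079,.475,-.177,tol=.006)
    cv2.imwrite(f'pics/{n}3.png',im)
E
```

```text
t 10.58 pos [ 0.4748 -0.1794  0.2543] yaw -89.03 q [-0.498  0.155  1.58  -0.     1.407  2.627] f [-1.13 -0.85 -3.96] gap 0.0158 34.99910831451416
shift [-0.004 -0.002  0.699] turn [ 0.    -0.     0.003]
top
424 zmed 0.2203 rect ((0.46289563179016113, -0.17580270767211914), (0.25068455934524536, 0.16053764522075653), 1.8799242973327637)
79 zmed 0.0797 rect ((0.4639885425567627, -0.10204701870679855), (0.22342996299266815, 0.05558387562632561), 16.477174758911133)
wrist
8743 zmed 0.2185 rect ((0.4627067744731903, -0.18707135319709778), (0.25266265869140625, 0.14522598683834076), 1.1689327955245972)
168 zmed 0.0787 rect ((0.45034050941467285, -0.24801762402057648), (0.014106577262282372, 0.17546065151691437), 88.12191009521484)
```

View pics/wrist3.png

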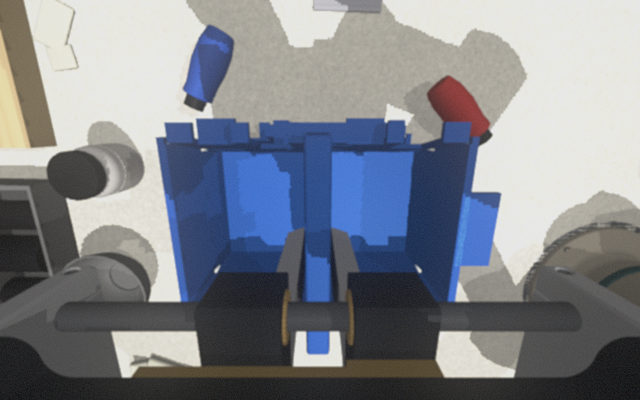

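The view shows the held bin over low_bin, turned half a turn, with its tab now toward the robot at (482,230). Top and wrist both agree with the intended x, y and heading to about 2 mm, so I'll descend.

Emit:
apply_moves([
  [0,0,0.03,0,0,0],
  [0,0,0.08,0,0,0],
  [0,0,0.15,0,0,0],
  [0,0,0.23,0,0,0],
  [0,0,0.31,0,0,0],
  [0,0,0.39,0,0,0],
  [0,0,0.47,0,0,0],
  [0,0,0.54,0,0,0],
  [0,0,0.58,0,0,0],
  [0,0,0.6,0,0,0],
  [0,0,0.6,0,0,0],
])

```text
clock: 11.6
eef_pos: [0.4745, -0.1786, 0.1939]
tool_rot: [[0.018, -1.0, -0.001], [-1.0, -0.018, 0.0], [-0.0, 0.001, -1.0]]
ft_force: [0.2, 0.4, -4.3]
finger_gap: 0.0157
grip_force: 35.0
```

```bash
python3 - <<'E'
from h import *
go(0.475,-0.179,0.1844,-89.2)
im,d,c=grab('scene'); cv2.imwrite('pics/s4.png',cv2.resize(im[150:290,180:340],(800,600)[:2] if 0 else (686,600),interpolation=cv2.INTER_CUBIC))
E
```

```text
t 11.6 pos [ 0.4745 -0.1786  0.1939] yaw -88.97 q [-0.497  0.191  1.687 -0.     1.265  2.626] f [ 0.24  0.39 -4.27] gap 0.0157 34.99907433986664
shift [ 0.004 -0.005  0.095] turn [0.001 0.    0.004]
```

View pics/s4.png

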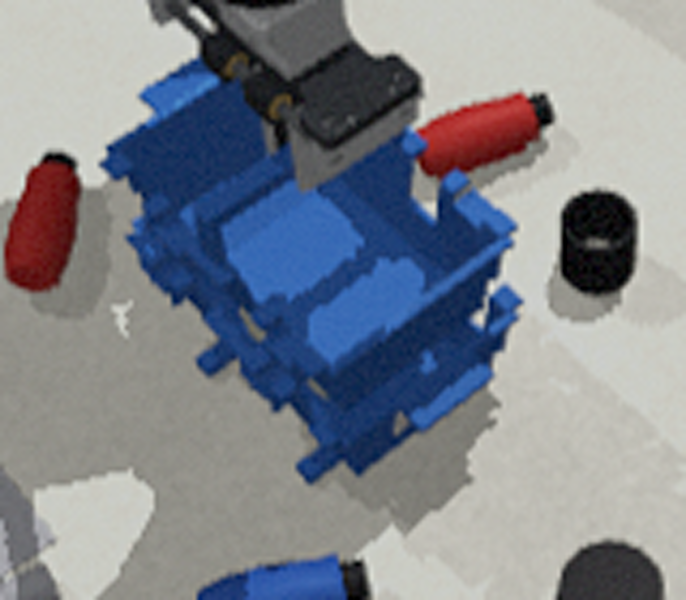

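The crop shows the upper bin just above the lower one and aligned with it. The tabs are at opposite ends, upper at (190,85) and lower at (455,395). I'll lower it slowly until contact.

Emit:
apply_moves([
  [0,0,0.01,0,0,0],
  [0,0,0.02,0,0,0],
  [0,0,0.03,0,0,0],
  [0,0,0.04,0,0,0],
  [0,0,0.05,0,0,0],
  [0,0,0.06,0,0,0],
  [0,0,0.065,0,0,0],
  [0,0,0.07,0,0,0],
  [0,0,0.07,0,0,0],
])

```text
clock: 12.4
eef_pos: [0.4746, -0.1786, 0.1874]
tool_rot: [[0.018, -1.0, -0.0], [-1.0, -0.018, 0.0], [-0.0, 0.0, -1.0]]
ft_force: [0.9, -0.3, -3.6]
finger_gap: 0.016
grip_force: 35.0
```

Emit:
apply_moves([
  [0,0,0.005,0,0,0],
  [0,0,0.01,0,0,0],
  [0,0,0.015,0,0,0],
  [0,0,0.02,0,0,0],
  [0,0,0.02,0,0,0],
])

```text
clock: 12.82
eef_pos: [0.4746, -0.1786, 0.1854]
tool_rot: [[0.018, -1.0, -0.0], [-1.0, -0.018, 0.0], [-0.0, 0.0, -1.0]]
ft_force: [0.4, 0.6, -3.5]
finger_gap: 0.0159
grip_force: 35.0
```

Emit:
apply_moves([
  [0,0,0.003,0,0,0],
  [0,0,0.006,0,0,0],
  [0,0,0.009,0,0,0],
  [0,0,0.01,0,0,0],
  [0,0,0.01,0,0,0],
])

```text
clock: 13.23
eef_pos: [0.4748, -0.1788, 0.1847]
tool_rot: [[0.018, -1.0, 0.0], [-1.0, -0.018, -0.0], [0.0, -0.0, -1.0]]
ft_force: [-0.4, -0.5, -2.7]
finger_gap: 0.0157
grip_force: 35.0
```

Emit:
apply_moves([
  [0,0,0.002,0,0,0],
  [0,0,0.004,0,0,0],
  [0,0,0.005,0,0,0],
  [0,0,0.005,0,0,0],
])

```text
clock: 13.57
eef_pos: [0.4749, -0.1788, 0.1846]
tool_rot: [[0.018, -1.0, 0.001], [-1.0, -0.018, -0.0], [0.0, -0.001, -1.0]]
ft_force: [-0.7, -0.4, 1.5]
finger_gap: 0.0154
grip_force: 35.0
```

Emit:
apply_moves([
  [0,0,0,0,0,0],
  [0,0,0,0,0,0],
  [0,0,0,0,0,0],
  [0,0,0,0,0,0],
  [0,0,0,0,0,0],
  [0,0,0,0,0,0],
  [0,0,0,0,0,0],
  [0,0,0,0,0,0],
], hand=100)

```text
clock: 14.23
eef_pos: [0.4747, -0.1787, 0.1839]
tool_rot: [[0.018, -1.0, 0.0], [-1.0, -0.018, -0.0], [0.0, -0.0, -1.0]]
ft_force: [-0.3, -0.7, -1.1]
finger_gap: 0.0567
grip_force: 0.0
```

Emit:
apply_moves([
  [0,0,-0.04,0,0,0],
  [0,0,-0.1,0,0,0],
  [0,0,-0.18,0,0,0],
  [0,0,-0.28,0,0,0],
  [0,0,-0.4,0,0,0],
  [0,0,-0.55,0,0,0],
  [0,0,-0.7,0,0,0],
  [0,0,-0.85,0,0,0],
  [0,0,-1,0,0,0],
  [0,0,-1,0,0,0],
])

```text
clock: 15.07
eef_pos: [0.4764, -0.1796, 0.2881]
tool_rot: [[0.018, -1.0, 0.007], [-1.0, -0.018, -0.004], [0.004, -0.007, -1.0]]
ft_force: [0.3, 1.1, 0.2]
finger_gap: 0.0574
grip_force: 0.0
```

```bash
python3 - <<'E'
from h import *
go(0.475,-0.179,0.30,-89.2)
im,d,c=grab('wrist'); W=cloud(d,c)
P=bin_fit(W,im,.149,.475,-.177,tol=.008)
A=np.c_[P[:,:2],np.ones(len(P))]; print('slopes deg',np.degrees(np.linalg.lstsq(A,P[:,2],rcond=None)[0][:2]))
im,d,c=grab('top'); W=cloud(d,c); bin_fit(W,im,.15,.475,-.177)
im,d,c=grab('scene'); cv2.imwrite('pics/s5.png',cv2.resize(im[150:290,180:340],(686,600),interpolation=cv2.INTER_CUBIC))
E
```

```text
t 15.07 pos [ 0.4764 -0.1796  0.2881] yaw -88.97 q [-0.497  0.139  1.517 -0.     1.478  2.626] f [0.31 1.07 0.18] gap 0.0574 0.0
shift [-0.005  0.013 -0.119] turn [-0.006 -0.004  0.004]
5006 zmed 0.1487 rect ((0.4626671373844147, -0.17862406373023987), (0.252212256193161, 0.16159462928771973), 1.0155553817749023)
slopes deg [-0.12516396 -0.22012154]
389 zmed 0.1505 rect ((0.4627145826816559, -0.17638999223709106), (0.2515403628349304, 0.16016821563243866), 1.8932145833969116)
```

View pics/s5.png

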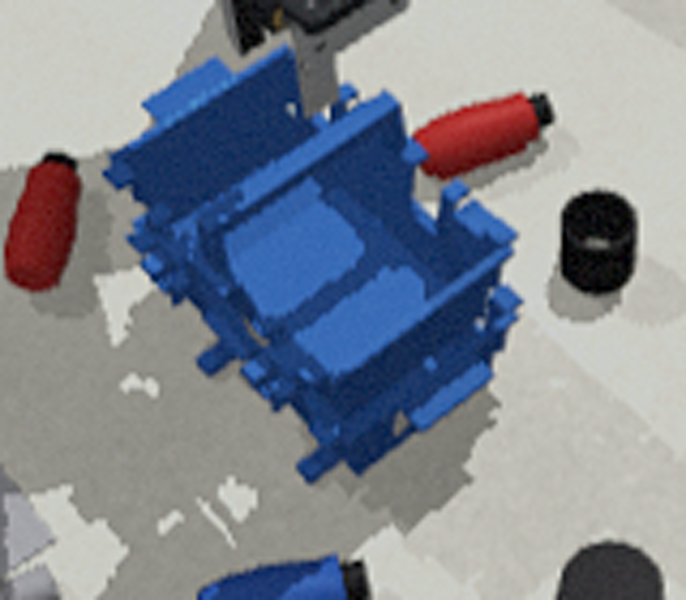

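The upper bin sits level with its rim at 0.149–0.150 m, which is the stacked height of 70 + 80 mm. It is centred, the tabs are at opposite ends, and the gripper is clear.

```bash
python3 -c "
from rig import robot
print(robot.close_job())"
```

```text
the job is handed in; nothing more can be done
None
```

The empty bin is stacked level on the cast-holding bin, turned half a turn and at the height for resting on its ledges; the gripper is clear and the job is handed in at about 15 s.

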